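# Press the cover down on the terminal housing

### The job

Set the square metal cover, grip rib up, squarely and centred on the open terminal housing, then press it down on its stiff seat frame until it sits fully down and level on the housing's rim. Let go of it, and leave the round cover where it lies.

Things in the scene. Friction and masses are not known exactly. Their poses are not given: they have to be found in the camera images.
- housing: Open square cast-aluminium terminal housing, fixed to the counter, with four small screwed feet and two cable glands (short round stubs) on its +x side. 120 x 120 mm outside, rim 45 mm high, walls 8 mm thick. Origin: centre of its underside on the counter; z up, x and y square to its walls. Inside it is a stiff black seat frame (see seat_frame), 100 x 100 mm outside, that stands 6 to 8 mm above the rim and carries the cover until it is pressed down.
- square_cover: Loose flat square aluminium cover plate, 112 x 112 x 6 mm, about 0.16 kg, lying flat on the counter, with an upright grip rib in the middle of its upper face: 40 mm long along x, 14 mm thick along y, its top 32 mm above the plate's underside (a low 50 x 24 mm foot round the rib reaches to 9 mm above the underside). Origin: centre of the plate's underside; z up through the rib. It may lie in any of its four square positions on the housing.
- round_cover: Loose flat round aluminium cover, 112 mm diameter, 6 mm thick, with the same grip rib. It belongs to something else and stays where it lies. Origin: centre of its underside; x along the rib, z up.
- seat_frame (a joint): Travel in m of the black seat frame inside the housing: 0 = its top 8 mm above the rim (53 mm above the counter), 0.008 = fully down, its top flush with the rim (45 mm above the counter). It starts at 0 to 0.002, slides straight down when pushed with about 10 N (20 N is ample), and stays where it is left; the cover's weight alone does not move it.

How it is judged:
At the end, for the whole second after the job is handed in: The square cover lies released on the housing, rib up: centres within 12 mm, edges parallel within 10 degrees (any of the four ways round), level within 3.4 degrees, underside at most 2.5 mm above the rim (seat frame at 5.5 mm or more of its travel), at rest (horizontal distance between square_cover and housing below 0.012 m and (angle between the x axis of square_cover and the x axis of housing, either way round below 0.175 rad or angle between the x axis of square_cover and the y axis of housing, either way round below 0.175 rad) and z of square_cover in the frame of housing between 0.043 and 0.0475 m and angle between square_cover's own z axis and vertical below 0.06 rad and value of joint seat_frame above 0.0055 m and linear speed of square_cover below 0.02 m/s); the robot touches nothing.
It fails at once if the round cover is moved more than 30 mm (distance of round_cover from where it was at the start of the episode above 0.03 m).
It also fails if it takes over 40 s, if anything falls off the work surface, if the arm or the gripper's body presses on something with over 40 N, if the wrist force passes 120 N, or if a joint passes its speed limit or range.

### The arm

A 6-joint arm with a two-finger parallel gripper is mounted at the origin on a cart in front of the work surface, level with it; the furniture and walls round the work are solid. World frame = base frame: x ahead of the robot, y to its left, z up, the work surface at z = 0. Lengths are in m, angles in rad, forces in N, time in s.
With the tool pointing down it reaches from about 0.35 to 0.875 m from the base axis. Payload 4.2 kg.
Tool frame: the origin (TCP) lies between the finger pads; the fingertips stand 19 mm ahead of it and the grasp point (between the pads) is the TCP; z points along the fingers, y is the line along which they close (so a half turn about z gives the same grasp; the last joint's range is limited). The gripper opens to 87 mm and grips with 3 to 60 N. Pads are 19 mm wide; open, the fingers measure 117 mm over their backs; the gripper's body (75 mm by 190 mm) begins 51 mm behind the grasp point.
Start: joints at [-0.94, 0.385, 0.008, 0, -1.194, -0.259], TCP at [0.227, -0.582, 0.242] pointing down, gripper open.
Joint ranges: [-3.14, 3.14], [-1.21, 2.06], [-1.07, 1.41], [-3.16, 2.05], [-2.99, -0.16], [-3.1, 3.1]. Speed limits (rad/s): [2.79, 2.79, 3.14, 3.14, 3.14, 3.14].

### API

Orientations are given as a unit quaternion [w, x, y, z].
In Python, from bench import bot, camera, ticket gives the robot as it stands.
- The arm moves only by the tool apply_moves, never from a script. Its argument "plan" is one flat list of numbers, 4 for each row, row after row: the shift along the tool's x, y, z in mm, then the turn about the tool's z in rad. In form: [dx, dy, dz, spin, dx, dy, dz, spin, ...]. A call has exactly 8 rows; each row is the pose to reach, as a shift and turn from the pose commanded when the call began, along the tool's axes at that moment; what a row does not reach only later rows make up. A row lasts 1/8 s, in which the tool goes at most 62.5 mm and 10.7 degrees, less where a joint would pass 70% of its speed; a pose out of reach is approached as far as the arm can. A call with a gripper value outside its range is refused whole. "hand" is the opening, from -1 (shut) to 1 (fully open), so that 0 is half open, set as the call begins (left out, the last holds). The fingers move at their own pace and stop on an object; the grip force is fixed at half the most. Time passes only in rows, so rows that repeat a pose let the fingers close, or fill a call up. It gives the time, the measured TCP pose, the force, the opening and the grip force at its end, in the units of the state.
- bot.sense(): the state, without advancing time (a new reading comes with each control period).
- camera(name): name is "side" or "top" or "wrist"; returns a dict with "img" (420x560x3 uint8, red, green, blue), "z_map" (420x560 float32, m along the optical axis (not along the pixel's ray), 0 where there is no reading), "vfov" (degrees; the focal length in pixels is half the picture's height over the tangent of half this angle, whatever the lens; pixels are square), "cx", "cy" (the principal point, pixels), "dist_coeffs" ([k1, k2, p1, p2, k3] as OpenCV has them; the pictures are not rectified), "R" (3x3) and "t" (3): a world point X has camera coordinates R X + t. Camera axes: x right, y down, z forward; pixel columns grow to the right and rows downward; lengths in m; the calibration is good to about 2 mm. A picture is of the moment at which its call begins.
- ticket.job_done(): hands the job in; it is judged then, once.
The state is a dict: "time_s": time; "joints": joint angles; "joint_velocities": joint speeds; "joint_efforts": joint torques, N m; "tcp_pos": TCP position; "tool_rot": TCP orientation; "wrist_force": force on the tool from outside, world axes, zero at the start; "torque": the same for the moment, N m; "grip_width": opening from 0.0 (shut) to 1.0 (fully open); "gripper_force": force on a finger pad.
Only numpy, scipy, OpenCV 4.12 (cv2) and the standard library are available. Lean on these libraries where they do the work, as an engineer would, in place of code of your own. Each camera call takes 0.05 s, during which the arm holds its last target. There are 200 camera calls.

## Working session

There is one attempt and no reset: what is moved stays moved. The work goes in short steps, Python scripts to look and compute and a tool call to move; the robot and the scene stay as the last step left them, time stands still between calls to the robot, and variables do not carry over. Pictures are saved under pics/ and viewed, at most 10 in all, crops included, and the job is handed in when it is done.

Besides the shell and the picture viewer there is one more tool, called in YAML: its name, and indented under it one key for each argument. apply_moves: Moves the arm, as the interface text tells. Its arguments: {"type":"object","properties":{"plan":{"type":"array","items":{"type":"number"}},"hand":{"type":"number"}},"required":["plan"]}

```bash
mkdir -p pics; cat > h.py <<'E'
import numpy as np, cv2
from bench import bot, camera, ticket
def K(c):
    f=210/np.tan(np.radians(c["vfov"])/2); return np.array([[f,0,c["cx"]],[0,f,c["cy"]],[0,0,1]])
def cloud(c):
    v,u=np.mgrid[0:420,0:560]
    p=cv2.undistortPoints(np.stack([u,v],-1).reshape(-1,1,2).astype(float),K(c),np.array(c["dist_coeffs"],float)).reshape(420,560,2)
    z=c["z_map"]; X=np.dstack([p*z[...,None],z])
    W=(X-np.array(c["t"]))@np.array(c["R"]); W[z==0]=np.nan
    return W
def save(n,im): cv2.imwrite("pics/"+n,im[...,::-1])
E
python3 - <<'E'
from h import *
c=camera("top"); save("top.png",c["img"]); W=cloud(c)
np.save("top.npy",W)
d=camera("side"); save("side.png",d["img"])
print(np.array(c["R"]),c["t"]); s=bot.sense(); print(s)
E
```

```text
[[ 0.02126257 -0.99973286  0.00906114]
 [-0.98916384 -0.02235294 -0.14510428]
 [ 0.14526806 -0.00587766 -0.98937488]] [0.00296167 0.50443521 1.41262668]
{'time_s': 0.1, 'joints': array([-9.40381414e-01,  3.85500758e-01,  6.75752418e-03, -3.99026964e-04,
       -1.19401813e+00, -2.58609608e-01]), 'joint_velocities': array([-2.48855596e-04,  3.01945344e-04,  2.92475524e-03,  2.72989769e-03,
        4.46043045e-04,  1.52022830e-05]), 'joint_efforts': array([-6.06237518e-04, -3.91690457e+01,  1.87935090e+01,  4.23189104e+00,
        1.34394973e-02, -7.83267978e-05]), 'tcp_pos': array([ 0.22689161, -0.58182217,  0.24055962]), 'tool_rot': array([-2.55075754e-04, -1.84761295e-01,  9.82782918e-01,  9.66783676e-04]), 'wrist_force': array([0.89745464, 0.00194104, 0.10039964]), 'torque': array([0.00820694, 0.03622627, 0.00063177]), 'gripper_force': 0.0, 'grip_width': 1.0045150388418433}
```

View pics/top.png

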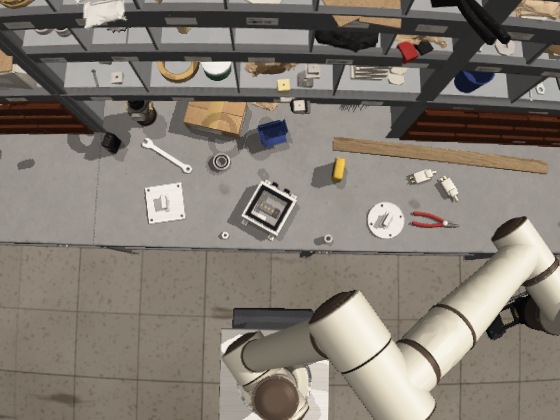

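The top view shows the square cover at about (165,203), the housing at (270,207), rotated, and the round cover at (386,221). Next I fit their poses from the depth map.

```bash
python3 - <<'E'
from h import *
W=np.load("top.npy"); im=cv2.imread("pics/top.png")
def fit(n,box,lo,hi):
    u0,u1,v0,v1=box; P=W[v0:v1,u0:u1].reshape(-1,3); P=P[(P[:,2]>lo)&(P[:,2]<hi)]
    r=cv2.minAreaRect((P[:,:2]*1000).astype(np.float32)); print(n,len(P),np.round(r[0],1),np.round(r[1],1),round(r[2],1),"mean",np.round(P.mean(0)*1000,1),"z",np.percentile(P[:,2],[5,50,95]).round(4))
fit("plate",(140,192,178,230),.003,.012)
fit("rib",(140,192,170,230),.022,.05)
fit("rim",(235,305,172,245),.038,.07)
fit("frame",(235,305,172,245),.048,.07)
fit("round",(362,410,196,245),.003,.012)
print(W[240,165],W[215,215])
a=cv2.resize(im[165:250,135:310],None,fx=4.5,fy=4.5,interpolation=cv2.INTER_CUBIC); cv2.imwrite("pics/crop.png",a)
E
```

```text
plate 1074 [516.4 337.6] [159.8 156.5] 3.6 mean [515.3 338.7   6.2] z [0.0033 0.0059 0.0102]
rib 64 [518.6 338.8] [37.9 15. ] 12.2 mean [517.5 337.9  29.8] z [0.0245 0.0295 0.0354]
rim 894 [505.7  24.7] [120.2 120.7] 61.9 mean [505.3  24.8  48.2] z [0.0406 0.0482 0.0563]
frame 455 [505.7  24.8] [116.1 118.1] 61.3 mean [506.2  24.5  52.4] z [0.0485 0.0522 0.0572]
round 932 [ 480.5 -329.8] [146.5 148.9] 89.8 mean [ 478.6 -326.2    6.4] z [0.0033 0.0061 0.0103]
[ 0.40530975  0.33388022 -0.00043249] [0.48421512 0.18567873 0.00147076]
```

View pics/crop.png

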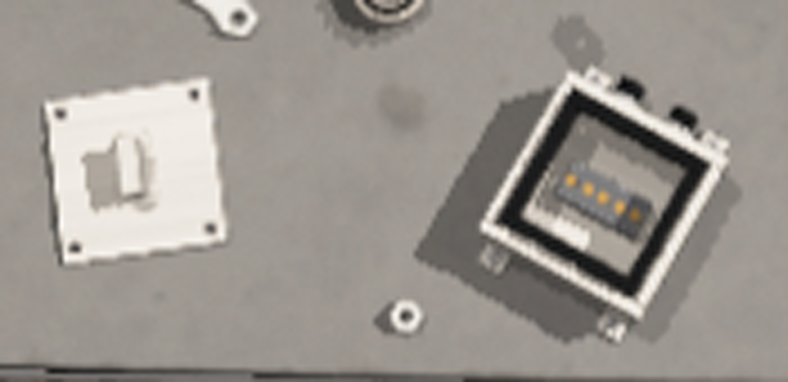

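View pics/side.png

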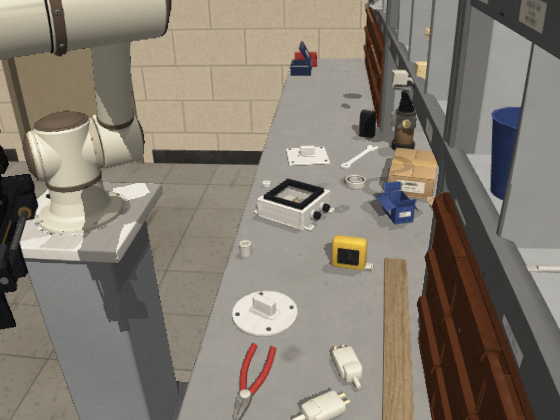

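The crop shows the cover's plate corners at crop pixels (44,101), (208,78), (226,240) and (64,265), with its rib upright in the image. The housing's glands are at the upper right. In the side view the covers and housing are free of clutter.

```bash
cat >> h.py <<'E'
def ray(c,uv,z):
    p=cv2.undistortPoints(np.array(uv,float).reshape(-1,1,2),K(c),np.array(c["dist_coeffs"],float)).reshape(-1,2)
    R=np.array(c["R"]); C=-R.T@np.array(c["t"]); d=np.c_[p,np.ones(len(p))]@R
    return C+d*((z-C[2])/d[:,2])[:,None]
def sq(P):
    c=P.mean(0)[:2]; e=np.roll(P,-1,0)-P
    a=np.degrees(np.arctan2(e[:,1],e[:,0])); a4=np.degrees(np.angle(np.exp(4j*np.radians(a)).mean())/4)
    return c.round(4),(np.linalg.norm(e[:,:2],axis=1)*1000).round(1),a4.round(2)
def go(pos,yaw):
    "shift in tool axes (mm) and spin to reach world pos, tool-y at angle yaw (deg, mod 180)"
    from scipy.spatial.transform import Rotation as Ro
    s=bot.sense(); q=s["tool_rot"]; M=Ro.from_quat([q[1],q[2],q[3],q[0]]).as_matrix()
    y0=np.degrees(np.arctan2(M[1,1],M[0,1])); d=(yaw-y0+90)%180-90
    print("tcp",s["tcp_pos"].round(4),"yaw",y0.round(2),"t",s["time_s"],"F",s["wrist_force"].round(1))
    print("shift",(M.T@(np.array(pos)-s["tcp_pos"])*1000).round(1),"spin",round(-np.radians(d),3), "M",M.round(3).tolist())
E
python3 - <<'E'
from h import *
c=camera("top"); f=lambda L:[(135+(u+.5)/4.5-.5,165+(v+.5)/4.5-.5) for u,v in L]
print(sq(ray(c,f([(44,101),(208,78),(226,240),(64,265)]),.006)))
print(sq(ray(c,f([(568,70),(729,158),(642,318),(483,230)]),.045)))
W=cloud(c).reshape(-1,3); m=(W[:,0]>.3)&(W[:,0]<1)&(W[:,1]>-.3)&(W[:,1]<.5)&(W[:,2]>.1)
for y in np.arange(-.3,.5,.1):
    k=m&(W[:,1]>y)&(W[:,1]<y+.1); print(round(y,1),W[k][:,0].min().round(3),W[k&(W[:,0]<.75)][:,2].max(initial=0).round(3))
go([.517,.338,.15],98)
E
```

```text
(array([0.5181, 0.3394]), array([112.8, 111.1, 110.3, 112.9]), np.float64(9.69))
(array([0.504 , 0.0234]), array([120. , 118.9, 117.6, 119. ]), np.float64(-27.25))
-0.3 0.657 0.811
-0.2 0.724 0.759
-0.1 0.695 0.748
0.0 0.729 0.716
0.1 0.734 0.743
0.2 0.715 0.743
0.3 0.703 0.731
0.4 0.732 0.752
tcp [ 0.2269 -0.5819  0.2407] yaw 111.29 t 0.15 F [-0.3 -0.6 -0.8]
shift [-604.3  751.6   91.9] spin 0.232 M [[-0.932, -0.363, -0.001], [-0.363, 0.932, 0.002], [0.0, 0.002, -1.0]]
```

apply_moves:
  plan: [-49, 23, 0, 0, -97, 45, 0, 0, -146, 68, 0, 0, -195, 90, 0, 0, -243, 113, 0, 0, -292, 135, 0, 0, -325, 176, 0, 0, -358, 218, 0, 0]
  hand: 1

```text
time_s: 1.15
tcp_pos: [0.4819, -0.2474, 0.241]
tool_rot: [-0.0, -0.185, 0.983, 0.0]
wrist_force: [0.8, -0.1, 0.6]
grip_width: 0.999
gripper_force: 0.0
```

```bash
python3 - <<'E'
from h import *
go([.518,.339,.2],99.5)
E
```

```text
tcp [ 0.4819 -0.2474  0.241 ] yaw 111.3 t 1.15 F [ 0.8 -0.1  0.6]
shift [-246.7  533.2   41.2] spin 0.206 M [[-0.932, -0.363, -0.001], [-0.363, 0.932, 0.0], [0.001, 0.001, -1.0]]
```

apply_moves:
  plan: [-25, 53, 3, 0, -49, 107, 6, 0, -74, 160, 10, 0.05, -99, 213, 15, 0.1, -123, 267, 20, 0.15, -148, 320, 25, 0.2, -173, 373, 30, 0.206, -197, 427, 33, 0.206]

```text
time_s: 2.15
tcp_pos: [0.5095, 0.2221, 0.2081]
tool_rot: [-0.0, -0.083, 0.997, -0.0]
wrist_force: [1.4, -0.9, -0.3]
grip_width: 0.999
gripper_force: 0.0
```

```bash
python3 - <<'E'
from h import *
go([.518,.339,.2],99.5)
E
```

```text
tcp [0.5095 0.2221 0.2081] yaw 99.51 t 2.15 F [ 1.4 -0.9 -0.3]
shift [-27.7 113.9   8.1] spin 0.0 M [[-0.986, -0.165, -0.0], [-0.165, 0.986, -0.0], [0.001, -0.0, -1.0]]
```

apply_moves:
  plan: [-14, 57, 4, 0, -28, 114, 8, 0, -28, 114, 30, 0, -28, 114, 50, 0, -28, 114, 70, 0, -28, 114, 80, 0, -28, 114, 80, 0, -28, 114, 80, 0]

```text
time_s: 3.15
tcp_pos: [0.5191, 0.3376, 0.1294]
tool_rot: [0.001, -0.083, 0.997, 0.0]
wrist_force: [0.2, 0.3, 0.2]
grip_width: 0.999
gripper_force: 0.0
```

```bash
python3 - <<'E'
from h import *
c=camera("wrist"); save("w1.png",c["img"])
W=cloud(c).reshape(-1,3)
def fit(n,lo,hi):
    P=W[(W[:,2]>lo)&(W[:,2]<hi)&(abs(W[:,0]-.518)<.09)&(abs(W[:,1]-.339)<.09)]
    if len(P)<5: print(n,len(P)); return
    r=cv2.minAreaRect((P[:,:2]*1000).astype(np.float32)); print(n,len(P),np.round(r[0],1),np.round(r[1],1),round(r[2],1),P.mean(0).round(4))
fit("rib",.024,.04); fit("plate",.003,.012)
go([.518,.339,.03],99.5)
E
```

```text
rib 735 [518.3 340.9] [39.5 13.4] 9.3 [0.5172 0.3405 0.0308]
plate 13209 [519.  340.7] [112.  112.2] 9.5 [0.5147 0.3401 0.0053]
tcp [0.5191 0.3377 0.1296] yaw 99.5 t 3.2 F [-0.4 -0.4  0.6]
shift [ 1.1  1.4 99.6] spin 0.0 M [[-0.986, -0.165, 0.001], [-0.165, 0.986, 0.001], [-0.002, 0.001, -1.0]]
```

View pics/w1.png

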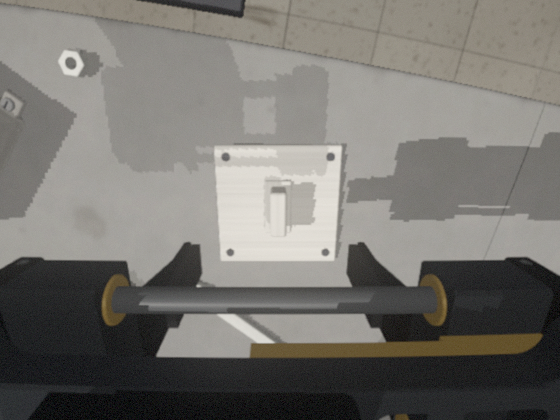

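The wrist view shows the cover plate spanning about (217–342, 145–262) and the rib at (278,212), between the fingers. The fit gives the centre at (0.5187, 0.3407) and an angle of 9.5°. I descend and grip.

apply_moves:
  plan: [0, 3, 25, 0, 0, 3, 50, 0, 0, 3, 75, 0, 0, 3, 90, 0, 0, 3, 98, 0, 0, 3, 98, 0, 0, 3, 98, 0, 0, 3, 98, 0]

```text
time_s: 4.2
tcp_pos: [0.5185, 0.3407, 0.0314]
tool_rot: [0.001, -0.083, 0.997, 0.001]
wrist_force: [0.0, 0.2, -0.1]
grip_width: 0.995
gripper_force: 0.0
```

apply_moves:
  plan: [0, 0, 0, 0, 0, 0, 0, 0, 0, 0, 0, 0, 0, 0, 0, 0, 0, 0, 0, 0, 0, 0, 0, 0, 0, 0, 0, 0, 0, 0, 0, 0]
  hand: -1

```text
time_s: 5.2
tcp_pos: [0.5181, 0.3403, 0.0305]
tool_rot: [0.0, -0.083, 0.997, 0.0]
wrist_force: [0.4, 1.9, -2.2]
grip_width: 0.173
gripper_force: 0.1
```

apply_moves:
  plan: [0, 0, -10, 0, 0, 0, -25, 0, 0, 0, -45, 0, 0, 0, -70, 0, 0, 0, -95, 0, 0, 0, -110, 0, 0, 0, -110, 0, 0, 0, -110, 0]

```text
time_s: 6.2
tcp_pos: [0.5175, 0.3398, 0.1396]
tool_rot: [-0.001, -0.083, 0.997, -0.0]
wrist_force: [0.2, -0.7, -1.8]
grip_width: 0.16
gripper_force: 30.0
```

```bash
python3 - <<'E'
from h import *
go([.505,.024,.14],99.5-37.2)
c=camera("wrist"); save("w2.png",c["img"])
W=cloud(c).reshape(-1,3); 
P=W[(W[:,2]>.09)&(W[:,2]<.13)&(abs(W[:,0]-.518)<.08)&(abs(W[:,1]-.34)<.08)]
r=cv2.minAreaRect((P[:,:2]*1000).astype(np.float32)); print(r,P.mean(0))
E
```

```text
tcp [0.5175 0.3398 0.1396] yaw 99.48 t 6.2 F [ 0.2 -0.7 -1.8]
shift [  64.4 -309.4   -0. ] spin 0.649 M [[-0.986, -0.165, -0.002], [-0.165, 0.986, -0.001], [0.002, -0.001, -1.0]]
((517.9564819335938, 339.8273620605469), (111.89607238769531, 112.23197174072266), 9.513751029968262) [0.49100048 0.33540377 0.11442003]
```

View pics/w2.png

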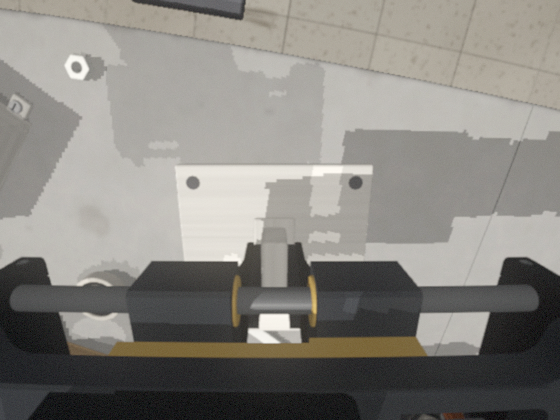

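The wrist view shows the rib held between the pads at about (275,270). The plate is level and its far edge is at row 165, from column 175 to 372. I carry it over the housing.

apply_moves:
  plan: [4, -20, 0, 0.04, 14, -65, 0, 0.15, 24, -115, 0, 0.26, 35, -165, 0, 0.37, 45, -215, 0, 0.48, 54, -260, 0, 0.57, 61, -295, 0, 0.63, 64, -309, 0, 0.649]

```text
time_s: 7.25
tcp_pos: [0.5048, 0.0225, 0.14]
tool_rot: [-0.001, 0.241, 0.97, -0.0]
wrist_force: [0.6, 0.4, -1.6]
grip_width: 0.155
gripper_force: 30.0
```

```bash
python3 - <<'E'
from h import *
c=camera("wrist"); save("w3.png",c["img"])
W=cloud(c).reshape(-1,3)
for lo,hi in ((.095,.13),(.035,.07)):
    P=W[(W[:,2]>lo)&(W[:,2]<hi)&(abs(W[:,0]-.505)<.09)&(abs(W[:,1]-.024)<.09)]
    r=cv2.minAreaRect((P[:,:2]*1000).astype(np.float32)); print(len(P),r,P.mean(0),cv2.boxPoints(r).round(1).tolist())
go([.505,.024,.086],62.3)
E
```

```text
17989 ((505.23681640625, 22.403076171875), (111.99119567871094, 111.94782257080078), 62.113853454589844) [0.48100482 0.03520189 0.11487586] [[429.6000061035156, -0.8999999761581421], [528.5, -53.29999923706055], [580.9000244140625, 45.70000076293945], [482.0, 98.0999984741211]]
3191 ((458.9891357421875, 50.80551528930664), (119.77079772949219, 16.944507598876953), 62.112510681152344) [0.45802904 0.05035612 0.04600463] [[423.5, 1.7999999523162842], [438.5, -6.099999904632568], [494.5, 99.80000305175781], [479.5, 107.69999694824219]]
tcp [0.5048 0.0221 0.1401] yaw 62.07 t 7.3 F [-0. -1. -2.]
shift [ 0.6  1.8 54.1] spin -0.004 M [[-0.884, 0.468, -0.002], [0.468, 0.884, -0.001], [0.001, -0.002, -1.0]]
```

View pics/w3.png

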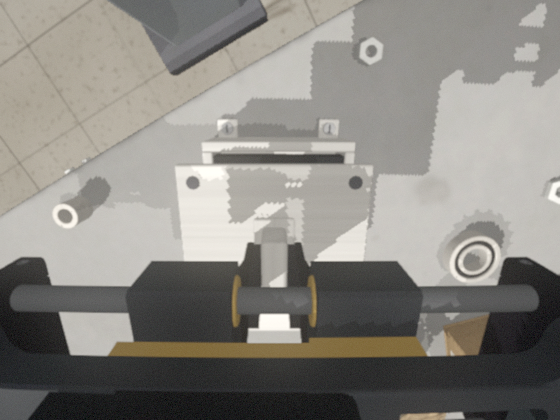

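The wrist view shows the housing's near edge from (203,145) to (354,145), parallel to and behind the cover edge. The fit puts the housing centre at about (0.5045, 0.0257), so I shift by x 2, y 3 and go down.

apply_moves:
  plan: [2, 3, 15, 0, 2, 3, 32, 0, 2, 3, 44, 0, 2, 3, 52, 0, 2, 3, 55, 0, 2, 3, 57, 0, 2, 3, 59, 0, 2, 3, 60, 0]

```text
time_s: 8.3
tcp_pos: [0.506, 0.0287, 0.0822]
tool_rot: [0.001, 0.239, 0.971, 0.0]
wrist_force: [-3.0, 1.1, 8.3]
grip_width: 0.155
gripper_force: 30.0
```

apply_moves:
  plan: [0, 0, 1, 0, 0, 0, 2, 0, 0, 0, 3, 0, 0, 0, 4, 0, 0, 0, 5, 0, 0, 0, 5, 0, 0, 0, 5, 0, 0, 0, 5, 0]

```text
time_s: 9.3
tcp_pos: [0.506, 0.0287, 0.0773]
tool_rot: [0.001, 0.239, 0.971, 0.0]
wrist_force: [-3.4, 0.5, 7.3]
grip_width: 0.157
gripper_force: 30.0
```

apply_moves:
  plan: [0, 0, 1, 0, 0, 0, 2, 0, 0, 0, 3, 0, 0, 0, 4, 0, 0, 0, 5, 0, 0, 0, 5, 0, 0, 0, 5, 0, 0, 0, 5, 0]

```text
time_s: 10.3
tcp_pos: [0.506, 0.0287, 0.0755]
tool_rot: [0.001, 0.238, 0.971, 0.0]
wrist_force: [-11.4, 1.9, 30.2]
grip_width: 0.153
gripper_force: 30.0
```

```bash
python3 - <<'E'
from h import *
s=bot.sense(); print(s["tcp_pos"],s["wrist_force"],s["torque"],s["gripper_force"])
c=camera("wrist"); W=cloud(c).reshape(-1,3)
P=W[(W[:,2]>.035)&(W[:,2]<.07)&(abs(W[:,0]-.505)<.09)&(abs(W[:,1]-.024)<.09)]
print(np.histogram(P[:,2],np.arange(.04,.064,.001)))
d=camera("side"); im=d["img"][165:245,240:345]; save("s2.png",cv2.resize(im,None,fx=6,fy=6,interpolation=cv2.INTER_CUBIC))
E
```

```text
[0.50604172 0.02871257 0.07550285] [-11.37241845   1.93394618  30.18212048] [ 0.58343412  3.42174184 -0.01594785] 30.008592009544373
(array([  46,   66,  225, 1097, 1117,  205,   98,   43,  667, 6524, 8076,
       1409,  365,  298,   48,   23,   37,   34,   39,   36,   45,   36,
         40]), array([0.04 , 0.041, 0.042, 0.043, 0.044, 0.045, 0.046, 0.047, 0.048,
       0.049, 0.05 , 0.051, 0.052, 0.053, 0.054, 0.055, 0.056, 0.057,
       0.058, 0.059, 0.06 , 0.061, 0.062, 0.063]))
```

View pics/s2.png

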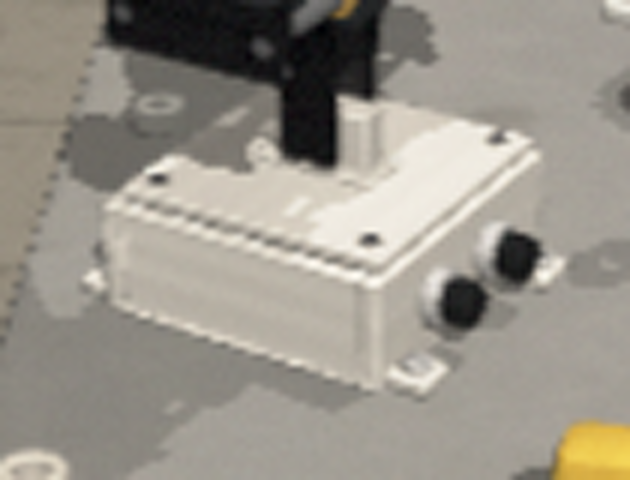

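The side crop shows the cover lying flush on the housing with no black frame visible. In the wrist depth the plate top is 6 mm above the rim, so it is fully down. I unload, release and retreat.

apply_moves:
  plan: [0, 0, -2, 0, 0, 0, -4, 0, 0, 0, -5, 0, 0, 0, -5, 0, 0, 0, -5, 0, 0, 0, -5, 0, 0, 0, -5, 0, 0, 0, -5, 0]

```text
time_s: 11.4
tcp_pos: [0.5058, 0.0286, 0.0756]
tool_rot: [0.0, 0.239, 0.971, 0.0]
wrist_force: [0.2, -0.1, 2.4]
grip_width: 0.158
gripper_force: 30.0
```

apply_moves:
  plan: [0, 0, 0, 0, 0, 0, 0, 0, 0, 0, 0, 0, 0, 0, 0, 0, 0, 0, 0, 0, 0, 0, 0, 0, 0, 0, 0, 0, 0, 0, 0, 0]
  hand: 0

```text
time_s: 12.4
tcp_pos: [0.5056, 0.0286, 0.0756]
tool_rot: [0.0, 0.239, 0.971, 0.0]
wrist_force: [1.2, -0.0, -1.2]
grip_width: 0.498
gripper_force: 0.0
```

apply_moves:
  plan: [0, 0, -10, 0, 0, 0, -25, 0, 0, 0, -45, 0, 0, 0, -70, 0, 0, 0, -95, 0, 0, 0, -110, 0, 0, 0, -110, 0, 0, 0, -110, 0]

```text
time_s: 13.4
tcp_pos: [0.505, 0.0284, 0.1847]
tool_rot: [-0.001, 0.239, 0.971, -0.0]
wrist_force: [0.6, 0.8, -0.6]
grip_width: 0.497
gripper_force: 0.0
```

```bash
python3 - <<'E'
from h import *
c=camera("wrist"); save("w4.png",c["img"]); W=cloud(c).reshape(-1,3)
near=(abs(W[:,0]-.505)<.09)&(abs(W[:,1]-.026)<.09)
for lo,hi in ((.0475,.054),(.0395,.054)):
    P=W[(W[:,2]>lo)&(W[:,2]<hi)&near]
    A=np.c_[P[:,:2]-[.505,.026],np.ones(len(P))]; k=np.linalg.lstsq(A,P[:,2],rcond=None)[0]
    print(len(P),cv2.minAreaRect((P[:,:2]*1000).astype(np.float32)),"plane",k.round(4))
print(np.histogram(W[near][:,2],np.arange(.04,.058,.001))[0]); s=bot.sense(); print(s["tcp_pos"],s["time_s"])
E
```

```text
11747 ((506.2973937988281, 28.130218505859375), (112.50557708740234, 112.14468383789062), 62.224395751953125) plane [ 0.0011 -0.0007  0.0503]
13104 ((504.4002685546875, 26.1025390625), (120.27632141113281, 119.65461730957031), 61.78853988647461) plane [0.0208 0.0046 0.0498]
[  12   21  122  525  498  110   27   73  550 4118 5293 1218  283  246
   58    5    5]
[0.50494731 0.02838153 0.18446741] 13.45
```

View pics/w4.png

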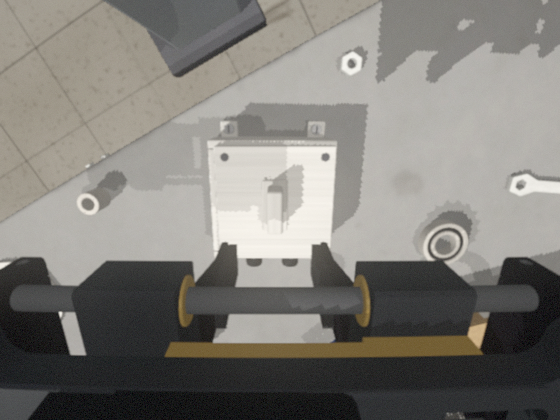

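The wrist view shows the released cover on the housing, roughly (210–335, 140–258), with the rib at (274,210). The fit gives it about 3 mm off centre, about 0.4° out of square, and level with the plate 6 mm above the rim. I hand it in.

```bash
python3 -c "
from bench import ticket
print(ticket.job_done())"
```

```text
the job is handed in; nothing more can be done
None
```

The square cover is seated fully down and level on the housing (about 3 mm off centre, 0.4° out of square), released and clear of the arm; the round cover was not touched, and the job was handed in at about 13.5 s with no verdict returned.

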